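# Try the ratchet brake of the blue turntable

## Task

Try out the brake of the assembly turntable with the blue platter: swing its brake lever round, to the left as seen from the robot, to the second notch, the one marked yellow, no further, and let go so that the ratchet holds it there by itself. Then press the red button of the same turntable down and keep it down until the lever has sprung all the way back home, and let the button come up again. Leave the brake of the orange turntable alone.

Things in the scene. Friction and masses are not known exactly. Their poses are not given: they have to be found in the camera images.
- blue_grip (a point): centre of the upright round black grip on the blue turntable's brake lever, 80 mm above the bench. The grip is 22 to 26 mm thick and stands free from 51 to 105 mm above the bench; pinch it from above or push it sideways (2 to 8 N). It swings level round the pivot, 115 mm away. The grey base under it is 12 mm high.
- blue_button_top (a point): centre of the top of the blue turntable's round red release button (25 mm across), 56 mm above the bench when up; black housing up to 44 mm. Travel 8 mm straight down, 2 N to start, 6 N fully down. Axes: x from the lever's pivot to the button, z up. The pivot lies 75 mm along -x; the blue platter (110 mm across, 50 mm high) has its centre 45 mm along -x, 140 mm along +y.
- blue_lever (a joint): lever angle, rad: 0 at home, grows as the grip swings clockwise from above. At home the grip lies from the pivot along the button's -x turned 0.60 counterclockwise. Notches at 0.38, 0.76 (yellow) and 1.14, stop at 1.28. Moved 0.05 past a notch and let go, the lever falls back into it. A spring pulls it home: hold the button fully down for 1 s, or a lower notch catches it.
- orange_lever (a joint): angle in rad of the brake lever of the other, orange turntable, built exactly alike: 0 at home, to be left there

How it is judged:
By the outcome, as a careful person would: the job done as asked, in the order asked, and still so for the second after the job is handed in, with the robot touching nothing.
It also fails if it takes over 45 s, if anything falls off the work surface, if the arm or the gripper's body presses on something with over 40 N, if the wrist force passes 120 N, or if a joint passes its speed limit or range.

## Robot

A 6-joint arm with a two-finger parallel gripper is mounted at the origin on the work surface; the furniture and walls round the work are solid. World frame = base frame: x ahead of the robot, y to its left, z up, the work surface at z = 0. Lengths are in m, angles in degrees, forces in N, time in s.
With the tool pointing down it reaches from about 0.4 to 0.825 m from the base axis. Payload 7 kg.
Tool frame: the origin (TCP) lies on the centre line of the jaws, within the pads' length; the fingertips stand 22 mm ahead of it and the grasp point (between the pads) lies 3 mm ahead of it; z points along the fingers, y is the line along which they close (so a half turn about z gives the same grasp; the last joint's range is limited). The gripper opens to 88 mm and grips with 3 to 60 N. Pads are 19 mm wide; open, the fingers measure 130 mm over their backs; the gripper's body (78 mm by 193 mm) begins 47 mm behind the grasp point.
Start: joints at [-56.488, 20.546, 0.682, 0, -70.136, -16.507], TCP at [0.197, -0.645, 0.249] pointing down, gripper open.
Joint ranges: [-176.03, 176.03], [-82.01, 121.73], [-58.28, 71.71], [-173.87, 95.51], [-174.79, -0.11], [-173.66, 173.66]. Speed limits (degrees/s): [136.94, 136.94, 172.46, 180, 180, 180].

## Interface

Orientations are given as [roll, pitch, yaw] about the fixed x, y, z axes, in that order (R = Rz(yaw) Ry(pitch) Rx(roll)).
In Python, from plant import get_state, cams, r gives the robot as it stands.
- The arm moves only by the tool apply_moves, never from a script. Its argument "targets" is a list of rows, each an object with "dp": the shift along the world's x, y, z in m, a list of three; "yaw": the turn about the world's z in degrees. In form: [{"dp": [x, y, z], "yaw": yaw}, ...]. A call has 1 to 20 rows; each row is the pose to reach, as a shift and turn from the pose commanded when the call began; what a row does not reach only later rows make up. A row lasts 1/12 s, in which the tool goes at most 41.7 mm and 7.16 degrees, less where a joint would pass 70% of its speed; a pose out of reach is approached as far as the arm can. A call with a gripper value outside its range is refused whole. "grip" is the gripper command: -1 is fully open, 1 is shut, values between are in proportion, set as the call begins (left out, the last holds). The fingers move at their own pace and stop on an object; "squeeze" is the grip in N (left out, the last holds). Time passes only in rows, so rows that repeat a pose let the fingers close. It gives the time, the measured TCP pose, the force, the opening and the grip force at its end, in the units of the state.
- get_state(): the state, without advancing time (a new reading comes with each control period).
- cams.capture(name): name is "scene" or "top" or "wrist"; returns a dict with "image" (420x560x3 uint8, red, green, blue), "range_z" (420x560 float32, m along the optical axis (not along the pixel's ray), 0 where there is no reading), "fx", "fy", "cx", "cy" (pixels), "R" (3x3) and "t" (3): a world point X has camera coordinates R X + t; the wrist camera has in their place "T_tool_cam" (4x4, takes a point from camera to tool coordinates, whose origin is the TCP and whose axes are the flange's). Camera axes: x right, y down, z forward; pixel columns grow to the right and rows downward; lengths in m; the calibration is good to about 2 mm. The wrist camera is an equidistant fisheye: a pixel r from the principal point sees the ray r / f radians off the axis. A picture is of the moment at which its call begins: read the wrist's pose just before it.
- r.close_job(): hands the job in; it is judged then, once.
The state is a dict: "time_s": time; "joints": joint angles; "qd": joint speeds; "joint_torque": joint torques, N m; "tcp_pos": TCP position; "eef_rot": TCP orientation; "contact_force": force on the tool from outside, world axes, zero at the start; "moment": the same for the moment, N m; "gripper_width": finger opening in m; "gripper_force": force on a finger pad.
Only numpy, scipy, OpenCV 4.12 (cv2) and the standard library are available. Lean on these libraries where they do the work, as an engineer would, in place of code of your own. Each camera call takes 0.05 s, during which the arm holds its last target. There are 200 camera calls.

## Working session

There is one attempt and no reset: what is moved stays moved. The work goes in short steps, Python scripts to look and compute and a tool call to move; the robot and the scene stay as the last step left them, time stands still between calls to the robot, and variables do not carry over. Pictures are saved under pics/ and viewed, at most 10 in all, crops included, and the job is handed in when it is done.

Besides the shell and the picture viewer there is one more tool, called as name([rows], argument=value, ...), one row to a line, values as JSON. apply_moves: Moves the arm, as the interface text tells. Its arguments: {"type":"object","properties":{"targets":{"type":"array","items":{"type":"object","properties":{"dp":{"type":"array","items":{"type":"number"}},"yaw":{"type":"number"}}}},"grip":{"type":"number"},"squeeze":{"type":"number"}},"required":["targets"]}

```bash
mkdir -p pics
cat > h.py <<'E'
import numpy as np, cv2
from plant import get_state, cams, r
def pts(c):
    v,u=np.mgrid[0:420,0:560]; z=c["range_z"]
    P=np.stack([(u-c["cx"])/c["fx"]*z,(v-c["cy"])/c["fy"]*z,z],-1)
    W=(P-np.array(c["t"]))@np.array(c["R"]); W[z==0]=np.nan
    return W
def save(n,im): cv2.imwrite(f"pics/{n}.png",cv2.cvtColor(im,cv2.COLOR_RGB2BGR))
E
python3 - <<'E'
from h import *
a=cams.capture("top");b=cams.capture("scene")
np.savez("c.npz",**{f"{n}_{k}":v for n,c in (("top",a),("scene",b)) for k,v in c.items()})
save("top1",a["image"]);save("scene1",b["image"])
for n,c in(("top",a),("scene",b)):
    W=pts(c);hsv=cv2.cvtColor(c["image"],cv2.COLOR_RGB2HSV)
    for nm,lo,hi in(("red",(0,150,80),(6,255,255)),("red2",(174,150,80),(180,255,255)),("blue",(95,120,50),(130,255,255)),("orange",(8,150,100),(20,255,255)),("yellow",(22,120,100),(35,255,255))):
        m=cv2.inRange(hsv,lo,hi);N,L,S,C=cv2.connectedComponentsWithStats(m)
        for i in range(1,N):
            if S[i,4]>25:
                w=W[L==i];print(n,nm,S[i],C[i].round(1),np.nanmedian(w,0).round(4),np.nanmax(w[:,2]).round(3))
print({k:v for k,v in get_state().items()})
E
```

```text
top red [356   0  11  24 131] [361.7  11.8] [ 1.0098 -0.2311  0.0154] 0.02
top red [432  81  25  59 108] [443.6 110.7] [ 0.7875 -0.4152  0.0052] 0.009
top red [165 159  11  10  98] [170.  163.5] [0.6486 0.1739 0.0546] 0.059
top red [342 164  12  12  99] [347.7 169.5] [ 0.644  -0.195   0.0546] 0.058
top red [140 321  42  32 170] [161.  334.9] [0.2941 0.1866 0.0107] 0.015
top red [131 331  39  37 175] [148.6 350.1] [0.2585 0.2141 0.0107] 0.015
top blue [20 59 11 12 43] [26.1 65.6] [0.8077 0.4235 0.1532] 0.159
top blue [ 253  157   51   51 1979] [277.8 182.2] [ 0.6159 -0.0498  0.0427] 0.048
top orange [  77  154   51   52 2001] [102.  179.5] [0.6138 0.3164 0.0429] 0.049
top orange [227 291  32  36 338] [243.6 307.5] [0.3555 0.0149 0.0271] 0.033
top orange [348 290  21  25 114] [357.6 300.4] [ 0.3732 -0.224   0.0169] 0.021
top orange [335 311  31   8 112] [348.4 315.3] [ 0.3398 -0.2034  0.017 ] 0.021
top orange [374 319  23  13  75] [385.8 324. ] [ 0.3241 -0.2841  0.017 ] 0.02
top orange [373 322  21  14  76] [382.9 329.8] [ 0.3115 -0.2775  0.0169] 0.022
top yellow [157 227   9  20  91] 
[... 2062 characters left out ...]
.0141] 0.016
{'time_s': 0.1, 'joints': array([-5.64893537e+01,  2.05870487e+01,  6.39015778e-01, -1.76748614e-02,
       -7.01374568e+01, -1.65069637e+01]), 'qd': array([-0.00051173, -0.20863631,  0.11296749,  0.11948191, -0.00061183,
        0.08943612]), 'joint_torque': array([ 1.07766969e-03, -5.84164953e+01,  2.93752527e+01,  7.01550946e+00,
        1.01897391e-02, -6.53669485e-05]), 'tcp_pos': array([ 0.1972454 , -0.64510382,  0.24771969]), 'eef_rot': array([ 1.79913312e+02, -8.36096030e-03, -1.63002329e+02]), 'contact_force': array([-0.00666486,  0.70622479,  0.55817367]), 'moment': array([0.06267817, 0.01034994, 0.03273704]), 'gripper_force': 0.0, 'gripper_width': 0.08729864484110494}
```

View pics/top1.png

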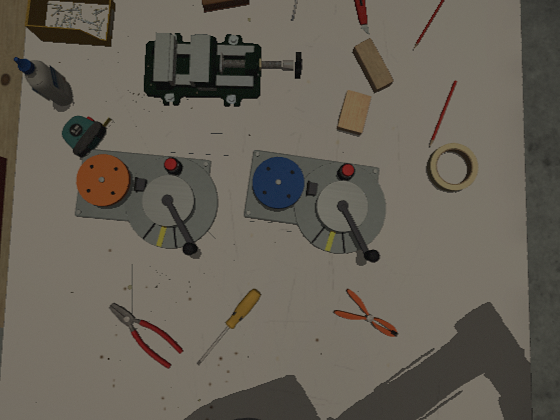

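View pics/scene1.png

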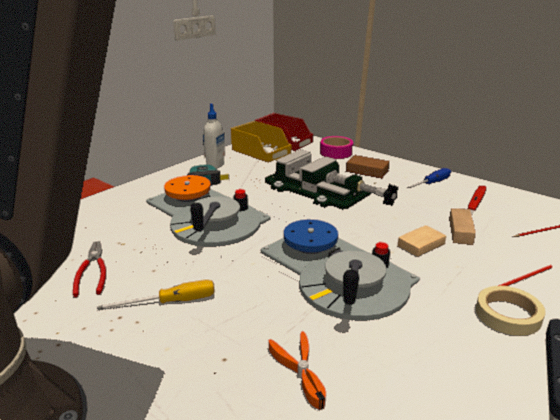

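The top view shows the blue turntable right of centre: platter (278,182), red button (348,170), pivot (342,205), grip (372,256), yellow mark (330,241). The scene view agrees. Next I refine these points by casting rays onto planes at the known heights.

```bash
cat >> h.py <<'E'
def ray(c,u,v,z):
    R=np.array(c["R"]);o=-R.T@np.array(c["t"]);d=R.T@np.array([(u-c["cx"])/c["fx"],(v-c["cy"])/c["fy"],1]);return o+d*(z-o[2])/d[2]
def load(n):
    D=np.load("c.npz");return {k[len(n)+1:]:D[k] for k in D if k.startswith(n+"_")}
def grip(c,xy,rad=.07):
    W=pts(c);m=(W[...,2]>.085)&(W[...,2]<.115)&(np.hypot(W[...,0]-xy[0],W[...,1]-xy[1])<rad)
    return np.nanmedian(W[m],0),m.sum(),np.argwhere(m).mean(0)[::-1]
E
python3 - <<'E'
from h import *
t=load("top");s=load("scene")
b=ray(t,347.7,168.9,.056);p=ray(t,277.8,182.2,.05)
print("button",b,"platter",p,"scene btn",ray(s,381.5,244,.056),"scene platter",ray(s,310.2,235.7,.05))
a=np.arctan2(*(p-b)[[1,0]])-np.arctan2(.140,-.045);print("dist",np.linalg.norm((p-b)[:2]),"xang",np.degrees(a))
pv=b[:2]-.075*np.array([np.cos(a),np.sin(a)]);print("pivot",pv)
for q in(0,.38,.76,.81,.83):
    h=a+np.pi+.6-q;print(q,pv+.115*np.array([np.cos(h),np.sin(h)]))
for c in(t,s): print(grip(c,(.468,-.239)))
g=grip(t,(.468,-.239))
print(ray(t,*g[2],.105))
E
```

```text
button [ 0.64527327 -0.19412681  0.056     ] platter [ 0.61517754 -0.04977178  0.05      ] scene btn [ 0.64518491 -0.19623709  0.056     ] scene platter [ 0.59373944 -0.06915054  0.05      ]
dist 0.14745889629399608 xang -6.042321302433803
pivot [ 0.57068993 -0.18623208]
0 [ 0.4694685  -0.24081433]
0.38 [ 0.4564435  -0.19937558]
0.76 [ 0.45971812 -0.15606164]
0.81 [ 0.4613647  -0.15055307]
0.83 [ 0.46210009 -0.14837385]
(array([ 0.46751366, -0.23648027,  0.10223724]), np.int64(138), array([373.07971014, 255.76086957]))
(array([ 0.46023212, -0.24569308,  0.09968933]), np.int64(263), array([350.86692015, 277.84790875]))
[ 0.46786577 -0.23584288  0.105     ]
```

apply_moves([
  {"dp":[0.02,0.03,0],"yaw":0},
  {"dp":[0.04,0.06,0],"yaw":-1},
  {"dp":[0.06,0.09,0],"yaw":-2},
  {"dp":[0.08,0.12,0],"yaw":-3},
  {"dp":[0.1,0.15,0],"yaw":-4},
  {"dp":[0.12,0.18,0],"yaw":-5},
  {"dp":[0.14,0.21,0],"yaw":-6},
  {"dp":[0.16,0.24,0],"yaw":-7},
  {"dp":[0.18,0.27,0],"yaw":-8},
  {"dp":[0.2,0.3,0],"yaw":-8},
  {"dp":[0.22,0.33,0],"yaw":-8},
  {"dp":[0.24,0.36,0],"yaw":-8},
  {"dp":[0.26,0.385,0],"yaw":-8},
  {"dp":[0.271,0.406,-0.02],"yaw":-8},
  {"dp":[0.271,0.406,-0.04],"yaw":-8},
  {"dp":[0.271,0.406,-0.04],"yaw":-8},
], grip=-1)

```text
time_s: 1.43
tcp_pos: [0.4668, -0.2375, 0.2049]
eef_rot: [179.8, -0.3, -170.9]
contact_force: [-1.8, -0.2, -1.3]
gripper_width: 0.0877
gripper_force: 0.0
```

apply_moves([
  {"dp":[0.001,-0.001,-0.03],"yaw":0},
  {"dp":[0.001,-0.001,-0.06],"yaw":0},
  {"dp":[0.001,-0.001,-0.085],"yaw":0},
  {"dp":[0.001,-0.001,-0.105],"yaw":0},
  {"dp":[0.001,-0.001,-0.12],"yaw":0},
  {"dp":[0.001,-0.001,-0.12],"yaw":0},
  {"dp":[0.001,-0.001,-0.12],"yaw":0},
])

```text
time_s: 2.02
tcp_pos: [0.469, -0.2411, 0.0887]
eef_rot: [180.0, -0.1, -171.0]
contact_force: [-0.5, 0.4, 0.6]
gripper_width: 0.0877
gripper_force: 0.0
```

apply_moves([
  {"dp":[0,0,0],"yaw":0},
  {"dp":[0,0,0],"yaw":0},
  {"dp":[0,0,0],"yaw":0},
  {"dp":[0,0,0],"yaw":0},
  {"dp":[0,0,0],"yaw":0},
  {"dp":[0,0,0],"yaw":0},
  {"dp":[0,0,0],"yaw":0},
  {"dp":[0,0,0],"yaw":0},
  {"dp":[0,0,0],"yaw":0},
  {"dp":[0,0,0],"yaw":0},
], grip=1, squeeze=10)

```text
time_s: 2.85
tcp_pos: [0.4693, -0.2403, 0.0885]
eef_rot: [180.0, -0.0, -171.0]
contact_force: [-0.1, 8.0, -0.5]
gripper_width: 0.027
gripper_force: 3.8
```

apply_moves([
  {"dp":[0,0.002,0],"yaw":0},
  {"dp":[-0.002,0.006,0],"yaw":0},
  {"dp":[-0.005,0.012,0],"yaw":0},
  {"dp":[-0.007,0.018,0],"yaw":0},
  {"dp":[-0.009,0.023,0],"yaw":0},
  {"dp":[-0.0105,0.029,0],"yaw":0},
  {"dp":[-0.012,0.034,0],"yaw":0},
  {"dp":[-0.013,0.04,0],"yaw":0},
  {"dp":[-0.0135,0.046,0],"yaw":0},
  {"dp":[-0.014,0.052,0],"yaw":0},
  {"dp":[-0.014,0.057,0],"yaw":0},
  {"dp":[-0.0135,0.063,0],"yaw":0},
  {"dp":[-0.013,0.069,0],"yaw":0},
  {"dp":[-0.012,0.075,0],"yaw":0},
  {"dp":[-0.0115,0.079,0],"yaw":0},
  {"dp":[-0.0115,0.079,0],"yaw":0},
  {"dp":[-0.0115,0.079,0],"yaw":0},
])

```text
time_s: 4.27
tcp_pos: [0.4567, -0.1612, 0.0882]
eef_rot: [180.0, -0.1, -171.0]
contact_force: [-3.9, 4.0, 1.8]
gripper_width: 0.0249
gripper_force: 10.0
```

Run:
```python
from h import *
s=get_state();print(s["tcp_pos"],s["contact_force"],s["gripper_width"],s["gripper_force"])
a=cams.capture("scene");b=cams.capture("top")
save("s2",cv2.resize(np.hstack([a["image"][180:320,240:420],b["image"][140:280,240:420]]),None,fx=2,fy=2))
```

```text
[ 0.45669491 -0.1612007   0.08818081] [-3.85722144  3.99341466  1.77154983] 0.024917759800817816 10.00029313378036
```

View pics/s2.png

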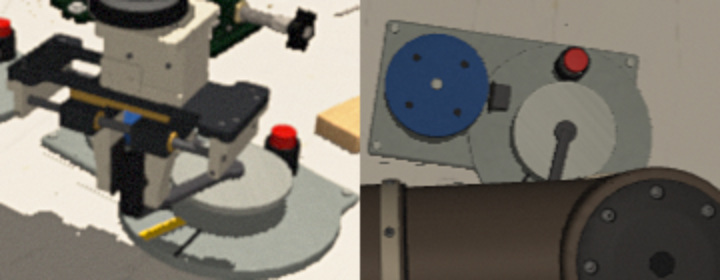

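Grip held and the lever is at about 0.71 rad, just short of the yellow notch. I go on to about 0.81.

apply_moves([
  {"dp":[0.001,0.004,0],"yaw":0},
  {"dp":[0.002,0.008,0],"yaw":0},
  {"dp":[0.003,0.0115,0],"yaw":0},
  {"dp":[0.003,0.0115,0],"yaw":0},
  {"dp":[0.003,0.0115,0],"yaw":0},
  {"dp":[0.003,0.0115,0],"yaw":0},
])

```text
time_s: 4.87
tcp_pos: [0.4603, -0.1503, 0.0883]
eef_rot: [-180.0, -0.1, -171.0]
contact_force: [-3.2, -3.9, -1.5]
gripper_width: 0.025
gripper_force: 10.0
```

Run:
```python
from h import *
s=get_state();print(s["tcp_pos"],s["contact_force"],s["gripper_width"],s["gripper_force"])
P=np.array([.5707,-.1862]);d=s["tcp_pos"][:2]-P;print(np.hypot(*d),.6+np.pi-np.radians(6.04)-np.arctan2(d[1],d[0]))
b=cams.capture("top");save("t3",cv2.resize(b["image"][150:240,290:400],None,fx=4,fy=4))
```

```text
[ 0.46029071 -0.15029289  0.08827185] [-3.21034481 -3.90103723 -1.47540103] 0.0249501693999638 9.999963347800076
0.11610138241820707 0.8090113812730539
```

View pics/t3.png

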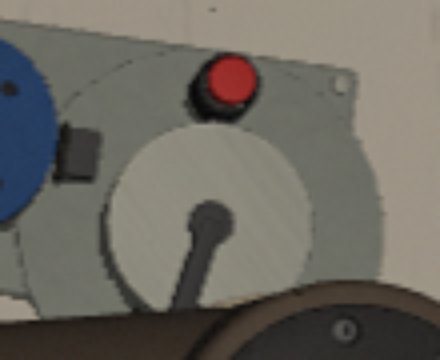

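Lever is at about 0.8 rad by both image and arm position. Now I let go and lift.

apply_moves([
  {"dp":[0,0,0],"yaw":0},
  {"dp":[0,0,0],"yaw":0},
  {"dp":[0,0,0],"yaw":0},
  {"dp":[0,0,0],"yaw":0},
  {"dp":[0,0,0],"yaw":0},
  {"dp":[0,0,0],"yaw":0},
  {"dp":[0,0,0],"yaw":0},
  {"dp":[0,0,0],"yaw":0},
  {"dp":[0,0,0.03],"yaw":0},
  {"dp":[0,0,0.06],"yaw":0},
  {"dp":[0.03,-0.01,0.07],"yaw":0},
  {"dp":[0.06,-0.01,0.07],"yaw":0},
  {"dp":[0.09,-0.02,0.07],"yaw":0},
  {"dp":[0.12,-0.03,0.07],"yaw":0},
  {"dp":[0.15,-0.04,0.07],"yaw":0},
  {"dp":[0.184,-0.045,0.07],"yaw":0},
  {"dp":[0.184,-0.045,0.07],"yaw":0},
], grip=-1)

```text
time_s: 6.33
tcp_pos: [0.6496, -0.196, 0.157]
eef_rot: [-179.9, 0.0, -171.0]
contact_force: [0.5, -0.7, 1.0]
gripper_width: 0.0877
gripper_force: 0.0
```

Run:
```python
from h import *
s=get_state();print(s["tcp_pos"],s["contact_force"],s["gripper_width"])
a=cams.capture("scene");b=cams.capture("top")
save("s4",cv2.resize(np.hstack([a["image"][180:340,240:420],b["image"][140:300,240:420]]),None,fx=2,fy=2))
P=np.array([.5707,-.1862])
for c in (a,b):
    g=grip(c,(.455,-.155),.045);d=g[0][:2]-P;print(g,.6+np.pi-np.radians(6.04)-np.arctan2(d[1],d[0])%(2*np.pi))
```

```text
[ 0.64961701 -0.19604912  0.15702304] [ 0.52137819 -0.65051478  0.97889933] 0.08770033849544635
(array([ 0.45125086, -0.16399275,  0.09976644]), np.int64(231), array([304.96536797, 261.73593074])) 0.6783973384982005
(array([ 0.45986028, -0.15502394,  0.10219899]), np.int64(135), array([330.88888889, 259.32592593])) 0.7687695073028671
```

View pics/s4.png

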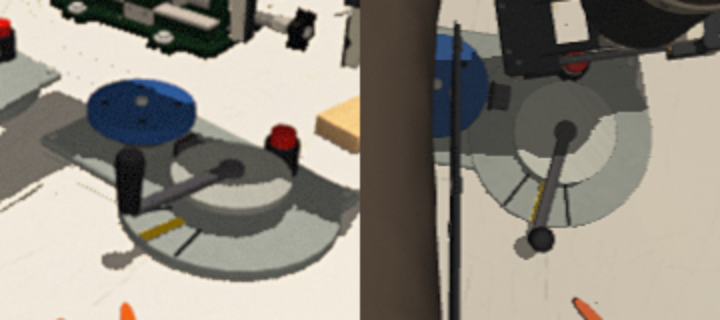

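Lever is held on the yellow notch (0.77 measured from the top). Now I close the fingers over the button and press.

apply_moves([
  {"dp":[-0.004,0.001,0],"yaw":0},
  {"dp":[-0.004,0.001,0],"yaw":0},
  {"dp":[-0.004,0.001,0],"yaw":0},
  {"dp":[-0.004,0.001,0],"yaw":0},
  {"dp":[-0.004,0.001,0],"yaw":0},
  {"dp":[-0.004,0.001,0],"yaw":0},
  {"dp":[-0.004,0.001,0],"yaw":0},
  {"dp":[-0.004,0.001,0],"yaw":0},
  {"dp":[-0.004,0.001,0],"yaw":0},
  {"dp":[-0.004,0.001,-0.02],"yaw":0},
  {"dp":[-0.004,0.001,-0.04],"yaw":0},
  {"dp":[-0.004,0.001,-0.055],"yaw":0},
  {"dp":[-0.004,0.001,-0.07],"yaw":0},
  {"dp":[-0.004,0.001,-0.07],"yaw":0},
  {"dp":[-0.004,0.001,-0.07],"yaw":0},
], grip=1)

```text
time_s: 7.68
tcp_pos: [0.6404, -0.194, 0.0879]
eef_rot: [180.0, -0.1, -171.0]
contact_force: [-0.0, -0.5, 0.6]
gripper_width: 0.0008
gripper_force: 0.0
```

apply_moves([
  {"dp":[0.004,-0.001,0],"yaw":0},
  {"dp":[0.004,-0.001,-0.008],"yaw":0},
  {"dp":[0.004,-0.001,-0.018],"yaw":0},
  {"dp":[0.004,-0.001,-0.019],"yaw":0},
  {"dp":[0.004,-0.001,-0.019],"yaw":0},
  {"dp":[0.004,-0.001,-0.019],"yaw":0},
])

```text
time_s: 8.18
tcp_pos: [0.6467, -0.1953, 0.0706]
eef_rot: [-179.9, 0.2, -171.0]
contact_force: [2.5, 0.3, 5.6]
gripper_width: 0.0008
gripper_force: 2.6
```

apply_moves([
  {"dp":[-0.001,0,-0.002],"yaw":0},
  {"dp":[-0.001,0,-0.003],"yaw":0},
  {"dp":[-0.001,0,-0.003],"yaw":0},
  {"dp":[-0.001,0,-0.003],"yaw":0},
])

```text
time_s: 8.52
tcp_pos: [0.6469, -0.1954, 0.0701]
eef_rot: [-179.8, 0.4, -170.9]
contact_force: [0.7, 1.4, 17.7]
gripper_width: 0.0004
gripper_force: 9.1
```

Run:
```python
from h import *
s=get_state();print(s["tcp_pos"],s["contact_force"])
a=cams.capture("scene");b=cams.capture("top")
save("s5",cv2.resize(np.hstack([a["image"][180:340,240:420],b["image"][140:300,240:420]]),None,fx=2,fy=2))
```

```text
[ 0.64687184 -0.19536007  0.07012817] [ 0.67115588  1.43722421 17.70648061]
```

View pics/s5.png

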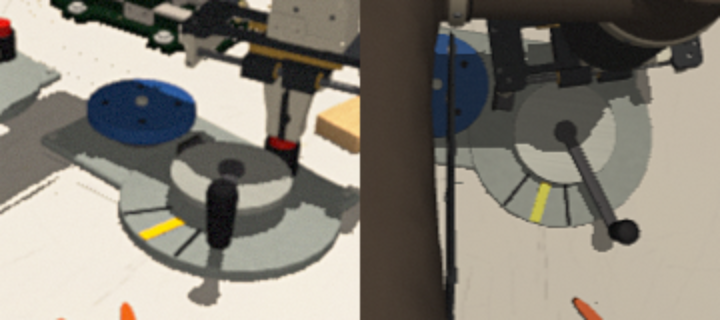

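The button is bottomed (17.7 N) and the lever has swung back (grip at crop (623,230)). I hold over a second more, then check before lifting.

apply_moves([
  {"dp":[0,0,0.0005]},
  {"dp":[0,0,0.001]},
  {"dp":[0,0,0.001]},
  {"dp":[0,0,0.001]},
  {"dp":[0,0,0.001]},
  {"dp":[0,0,0.001]},
  {"dp":[0,0,0.001]},
  {"dp":[0,0,0.001]},
  {"dp":[0,0,0.001]},
  {"dp":[0,0,0.001]},
  {"dp":[0,0,0.001]},
  {"dp":[0,0,0.001]},
  {"dp":[0,0,0.001]},
  {"dp":[0,0,0.001]},
  {"dp":[0,0,0.001]},
  {"dp":[0,0,0.001]},
])

```text
$.targets[0]: bad value
```

Run:
```python
from h import *
print(get_state()["contact_force"])
P=np.array([.5707,-.1862])
c=cams.capture("top");g=grip(c,(.465,-.22),.05);d=g[0][:2]-P;print(g,.6+np.pi-np.radians(6.04)-np.arctan2(d[1],d[0])%(2*np.pi))
print("home ref",grip(load("top"),(.465,-.22),.05))
```

```text
[-1.07005489  1.1800463  17.70800065]
(array([ 0.4674985 , -0.23647272,  0.10217652]), np.int64(138), array([373.07971014, 255.76086957])) 0.041282058998815874
home ref (array([ 0.46751366, -0.23648027,  0.10223724]), np.int64(138), array([373.07971014, 255.76086957]))
```

The lever is exactly at its home position, to the pixel. The last call was refused because it had no yaw, so I repeat the hold with one.

apply_moves([
  {"dp":[0,0,0],"yaw":0},
  {"dp":[0,0,0],"yaw":0},
  {"dp":[0,0,0],"yaw":0},
  {"dp":[0,0,0],"yaw":0},
  {"dp":[0,0,0],"yaw":0},
  {"dp":[0,0,0],"yaw":0},
  {"dp":[0,0,0],"yaw":0},
  {"dp":[0,0,0],"yaw":0},
  {"dp":[0,0,0],"yaw":0},
  {"dp":[0,0,0],"yaw":0},
  {"dp":[0,0,0],"yaw":0},
  {"dp":[0,0,0],"yaw":0},
])

```text
time_s: 9.67
tcp_pos: [0.6469, -0.1954, 0.0701]
eef_rot: [-179.9, 0.4, -170.9]
contact_force: [-0.2, 0.8, 18.2]
gripper_width: 0.0003
gripper_force: 9.0
```

apply_moves([
  {"dp":[0,0,0.01],"yaw":0},
  {"dp":[0,0,0.03],"yaw":0},
  {"dp":[0,0,0.06],"yaw":0},
  {"dp":[0,0,0.09],"yaw":0},
  {"dp":[0,0,0.12],"yaw":0},
  {"dp":[0,0,0.12],"yaw":0},
  {"dp":[0,0,0.12],"yaw":0},
  {"dp":[0,0,0.12],"yaw":0},
])

```text
time_s: 10.33
tcp_pos: [0.6433, -0.1948, 0.1858]
eef_rot: [180.0, -0.0, -171.0]
contact_force: [-0.9, 0.0, -0.9]
gripper_width: 0.0003
gripper_force: 0.0
```

Run:
```python
from h import *
print(get_state()["contact_force"])
c=cams.capture("top");t=load("top")
for xy in((.465,-.22),(.468,.13)):print(grip(c,xy,.05),grip(t,xy,.05))
s=cams.capture("scene");W=pts(s);h=cv2.cvtColor(s["image"],cv2.COLOR_RGB2HSV);m=cv2.inRange(h,(0,150,60),(6,255,255))>0
m&=np.hypot(W[...,0]-.64,W[...,1]+.2)<.03;print("button",np.nanmax(W[m][:,2]),m.sum())
```

```text
[-0.85224896  0.03151806 -0.8725625 ]
(array([ 0.46750349, -0.23630333,  0.10229825]), np.int64(139), array([373.04316547, 255.79136691])) (array([ 0.46751366, -0.23648027,  0.10223724]), np.int64(138), array([373.07971014, 255.76086957]))
(array([nan, nan, nan]), np.int64(0), array([nan, nan])) (array([0.47391957, 0.11875855, 0.10232493]), np.int64(136), array([188.95588235, 248.58088235]))
button 0.0584116551120802 109
  return np.nanmean(a, axis, out=out, keepdims=keepdims)
h.py:15: RuntimeWarning: Mean of empty slice.
  return np.nanmedian(W[m],0),m.sum(),np.argwhere(m).mean(0)[::-1]
  ret = um.true_divide(
```

Run:
```python
from h import *
print(grip(cams.capture("scene"),(.468,.12),.05),grip(load("scene"),(.468,.12),.05))
print(r.close_job())
```

```text
(array([0.46866674, 0.11246531, 0.09829008]), np.int64(162), array([196.7037037, 208.7962963])) (array([0.46912792, 0.11172751, 0.09838118]), np.int64(165), array([196.77575758, 208.86666667]))
the job is handed in; nothing more can be done
None
```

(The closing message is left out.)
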